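# Load two filter discs into the lift cassette

## Robot

A 6-joint arm with a two-finger parallel gripper is mounted at the origin on the work surface. World frame = base frame: x ahead of the robot, y to its left, z up, the work surface at z = 0. Lengths are in m, angles in rad, forces in N, time in s.
With the tool pointing down it reaches from about 0.35 to 0.85 m from the base axis. Payload 8.1 kg.
Tool frame: the origin (TCP) lies at the centre of the arm's flange, where the gripper is bolted on; the fingertips stand 186 mm ahead of it and the grasp point (between the pads) lies 167 mm ahead of it; z points along the fingers, y is the line along which they close (so a half turn about z gives the same grasp; the last joint's range is limited). The gripper opens to 93 mm and grips with 3 to 60 N. Pads are 15 mm wide; open, the fingers measure 128 mm over their backs; the gripper's body (75 mm by 188 mm) begins 65 mm behind the grasp point.
Start: joints at [-1.267, 0.13, 1.488, -0, 1.523, -0.085], TCP at [0.227, -0.555, 0.405] pointing down, gripper open.
Joint ranges: [-2.96, 2.96], [-0.89, 2.26], [0.02, 2.5], [-1.34, 4.48], [0, 2.73], [-2.66, 2.66]. Speed limits (rad/s): [2.39, 2.39, 2.79, 3.14, 3.14, 3.14].

## Interface

Orientations are given as a rotation vector (axis times angle).
In Python, from plant import robot gives the robot as it stands.
- The arm moves only by the tool apply_moves, never from a script. Its argument "series" is a list of rows, each a list of 2 entries, a list of its own where there are three numbers: the shift along the tool's x, y, z in mm, then the turn, a rotation vector about the tool's x, y, z in rad. A call has 1 to 12 rows; each row shifts and turns the commanded pose from where the row before left it, along the tool's axes as they then stand; what a row does not reach is not made up. A row lasts 1/12 s, in which the tool goes at most 41.7 mm and 7.16 degrees, less where a joint would pass 70% of its speed; a pose out of reach is approached as far as the arm can. A call is refused whole if a number of a shift passes 41.7 or a number of a turn 0.125, either way. A call with a gripper value outside its range is refused whole. "claw" is the opening, from 0 (shut) to 1 (fully open), set as the call begins (left out, the last holds). The fingers move at their own pace and stop on an object; "newtons" is the grip in N (left out, the last holds). Time passes only in rows, so rows that do not move let the fingers close. It gives the time, the measured TCP pose, the force, the opening and the grip force at its end, in the units of the state.
- robot.read_state(): the state, without advancing time (a new reading comes with each control period).
- robot.read_camera(name): name is "scene" or "top" or "wrist"; returns (picture, depth): 384x512x3 uint8, blue, green, red; 384x512 float32, m along the optical axis (not along the pixel's ray), 0 where there is no reading.
- robot.calibration(name): a dict with "fx", "fy", "cx", "cy" (pixels), "D" ([k1, k2, p1, p2, k3] as OpenCV has them; the pictures are not rectified), "extrinsics" (4x4, takes a point from world to camera coordinates). Camera axes: x right, y down, z forward; pixel columns grow to the right and rows downward; lengths in m; the calibration is good to about 2 mm. A picture is of the moment at which its call begins: read the wrist's pose just before it. calibration takes no time and is no camera call; for the wrist camera it gives the pose at the moment of the call.
- robot.close_job(): hands the job in; it is judged then, once.
The state is a dict: "t": time; "q": joint angles; "dq": joint speeds; "joint_torque": joint torques, N m; "tool_pos": TCP position; "orientation": TCP orientation; "force": force on the tool from outside, world axes, zero at the start; "wrist_torque": the same for the moment, N m; "opening": finger opening in m; "gripper_force": force on a finger pad.
Only numpy, scipy, OpenCV 4.12 (cv2) and the standard library are available. Lean on these libraries where they do the work, as an engineer would, in place of code of your own. Each camera call takes 0.05 s, during which the arm holds its last target. There are 200 camera calls.

## Task

Load the two filter discs from the platform into the blue cassette, the amber one in the top slot and the white one in the bottom slot, each slid in flat and fully home against the back; raise or lower the cassette by its orange handle to bring each slot level with the platform. When both are in, lower the cassette all the way down to its stop and let go. Leave the jars, the bottle and the beaker standing where they are.

Things in the scene. Friction and masses are not known exactly. Their poses are not given: they have to be found in the camera images.
- loader: Fixed loading stand. Origin: on the bench below the centre of the cassette's mouth plane; x axis = loading direction (from platform into cassette, at the start within 0.2 rad of world +y), y to its left, z up. The cassette occupies x 0 to 89 mm, y +-54 mm; small flared lips at its mouth reach to x -10, y +-60 mm. Fixed mast behind it: x 96 to 114, y +-18 mm, 130 mm high.
- platform_edge (a point): Middle of the dark platform's edge that faces the cassette, on its top face; loader axes. The platform is flat, without kerbs, its top 80 mm above the bench; it runs 243 mm back (-x) from here and 120 mm to either side. An open gap of 12 mm separates this edge from the cassette's mouth plane.
- cassette (a joint): Height of the blue cassette on its lift, m: 0 = down on its stop, 0.066 = fully up; starts at 0 to 0.06. Stays where left; 2 to 11 N moves it. Three slots, pitch 18 mm, 13 mm clear height, 98 mm clear width; floors at joint 0: 20, 38, 56 mm above the bench. Its top is then level with the platform. A green disc is fixed in the middle slot. A disc not home catches on the platform edge on lowering.
- handle_top (a point): Centre of the top face of the orange handle on the cassette's cross bar: an upright bar 36 mm long (loader x), 14 mm wide (loader y), 32 mm high above the cross bar. Moves with the cassette; 112 mm above the bench at joint 0, 62 mm beyond the mouth plane. Pinch it from above across the 14 mm.
- slot_top (a point): Where the underside centre of a disc lies when home in the top slot; loader axes; moves with the cassette. 39 mm beyond the mouth plane: a home disc touches the back wall, its near rim 6 mm out of the mouth, over the gap, in line with the green disc's. A disc slides in if the slot floor is 0 to 5 mm below the platform top; best 2.5 mm below (joint 0.0215).
- slot_bottom (a point): The same for the bottom slot, 36 mm below slot_top (best joint for loading from the platform: 0.0575).
- amber_disc: Amber (orange-brown) filter disc for the top slot. 90 mm diameter, 8 mm thick, about 0.1 kg; origin: centre of its underside. Starts flat on the platform, its centre about 72 or 208 mm before the mouth plane (the other disc in the other place), up to 35 mm off the centre line. Too wide to grasp across: push its rim with shut fingertips 2 to 4 mm above the platform.
- white_disc: White filter disc for the bottom slot. 90 mm diameter, 8 mm thick, about 0.1 kg; origin: centre of its underside. Starts flat on the platform, its centre about 72 or 208 mm before the mouth plane (the other disc in the other place), up to 35 mm off the centre line. Too wide to grasp across: push its rim with shut fingertips 2 to 4 mm above the platform.
- brown_jar: Small brown jar with black cap, 36 mm diameter, 50 mm high, standing on the platform near one side, about 140 mm before the mouth plane and 98 mm from the centre line (either side, the white jar on the other). Origin: centre of its underside. A bystander: leave it standing where it is.
- white_jar: Small white jar with red cap, 36 mm diameter, 50 mm high, on the platform on the other side. Origin: centre of its underside. A bystander: leave it standing where it is.
- reagent_bottle: Brown bottle with blue cap, 64 mm diameter, 150 mm high, standing on the bench beside the cassette on the robot's side. Origin: centre of its underside. A bystander: leave it standing where it is.
- beaker: Clear beaker, 68 mm diameter, 85 mm high, on the bench beyond the platform. Origin: centre of its underside. A bystander: leave it standing where it is.

How it is judged:
On the way:
1. both discs lie fully home, amber in the top slot and white in the bottom slot (x of amber_disc in the frame of slot_top between -0.005 and 0.003 m and y of amber_disc in the frame of slot_top between -0.006 and 0.006 m and z of amber_disc in the frame of slot_top between -0.004 and 0.004 m and angle between each of amber_disc, white_disc's own z axis and vertical below 0.08 rad and x of white_disc in the frame of slot_bottom between -0.005 and 0.003 m and y of white_disc in the frame of slot_bottom between -0.006 and 0.006 m and z of white_disc in the frame of slot_bottom between -0.004 and 0.004 m), for 0.2 s.
At the end, for the whole second after the job is handed in: The amber disc lies flat in the top slot and the white disc in the bottom slot, each within 5 mm of fully home (6 mm sideways, 4 mm in height), at rest; the cassette is down within 4 mm of its stop; jars, bottle and beaker stand upright where they were (all of step 1 and linear speed of each of amber_disc, white_disc below 0.01 m/s and value of joint cassette below 0.004 m and angle between each of brown_jar, white_jar, reagent_bottle, beaker's own z axis and vertical below 0.1 rad); the robot touches nothing.
It fails at once if a jar, the bottle or the beaker is shifted by more than 15 mm or tipped (distance of any of brown_jar, white_jar, reagent_bottle, beaker from where it was at the start of the episode above 0.015 m or angle between any of brown_jar, white_jar, reagent_bottle, beaker's own z axis and vertical above 0.4 rad).
It fails at once if a disc is stood on edge or dropped off the stand (angle between any of amber_disc, white_disc's own z axis and vertical above 0.5 rad or height (world z) of any of amber_disc, white_disc below 0.012 m).
It also fails if it takes over 72 s, if anything falls off the work surface, if the arm or the gripper's body presses on something with over 40 N, if the wrist force passes 120 N, or if a joint passes its speed limit or range.

## Working session

There is one attempt and no reset: what is moved stays moved. The work goes in short steps, Python scripts to look and compute and a tool call to move; the robot and the scene stay as the last step left them, time stands still between calls to the robot, and variables do not carry over. Pictures are saved under pics/ and viewed, at most 10 in all, crops included, and the job is handed in when it is done.

Besides the shell and the picture viewer there is one more tool, called after ">>>" by a JSON object that holds its "fn" and its "kwargs". apply_moves: Moves the arm, as the interface text tells. Its arguments: {"type":"object","properties":{"series":{"type":"array"},"claw":{"type":"number"},"newtons":{"type":"number"}},"required":["series"]}

```bash
mkdir -p pics; ls
python3 - <<'E'
from plant import robot
import cv2,numpy as np
print(robot.read_state())
ims=[]
for n in ("scene","top"):
    p,d=robot.read_camera(n); c=robot.calibration(n); print(n,c)
    np.savez(f"{n}.npz",p=p,d=d,E=c["extrinsics"]); cv2.imwrite(f"pics/{n}0.png",p)
E
```

```text
pics
{'t': 0.0, 'q': array([-1.26742473e+00,  1.31147572e-01,  1.48926729e+00,  2.79857625e-07,
        1.52295274e+00, -8.54194661e-02]), 'dq': array([ 0.00155353,  0.00053229, -0.00034845, -0.00017295,  0.00227172,
       -0.00107182]), 'joint_torque': array([ 2.36355154e-03, -5.59831345e+01, -4.91760743e+01,  7.70199741e-02,
        3.54238646e-02, -1.95575544e-04]), 'tool_pos': array([ 0.22738632, -0.55500723,  0.40370183]), 'orientation': array([-3.08068832e+00, -6.06531534e-01,  3.02626841e-04]), 'force': array([ 0.11683   ,  0.14688776, -0.19357637]), 'wrist_torque': array([-0.01823268, -0.01181246, -0.03573924]), 'gripper_force': 0.0, 'opening': 0.09302359454032942}
scene {'fx': 438.32073195063106, 'fy': 438.32073195063106, 'cx': 253.470476154905, 'cy': 185.97576221974768, 'D': array([0.03641652, 0.        , 0.        , 0.        , 0.        ]), 'extrinsics': array([[ 0.24237763,  0.97011359,  0.0115197 , -0.29288571],
       [ 0.71842493, -0.17148951, -0.67413424, -0.36537396],
       [-0.65201128,  0.1716711 , -0.73851901,  1.34441025],
       [ 0.        ,  0.        ,  0.        ,  1.        ]])}
top {'fx': 420.70206767065287, 'fy': 420.70206767065287, 'cx': 253.40617779329375, 'cy': 184.08378405065164, 'D': array([-0.06435508,  0.        ,  0.        ,  0.        ,  0.        ]), 'extrinsics': array([[ 0.0084747 , -0.99948407,  0.03098026,  0.12791813],
       [-0.98066416, -0.01436467, -0.19517036,  0.65320904],
       [ 0.19551468, -0.02872722, -0.98027994,  0.83704838],
       [ 0.        ,  0.        ,  0.        ,  1.        ]])}
```

View pics/scene0.png

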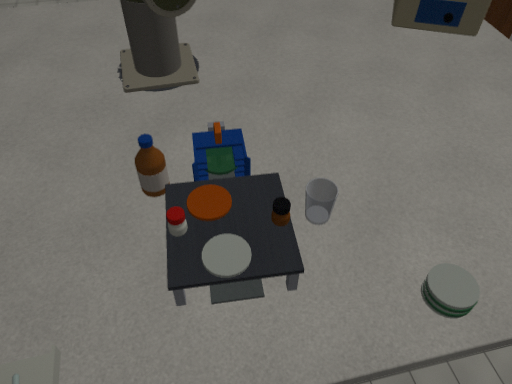

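View pics/top0.png

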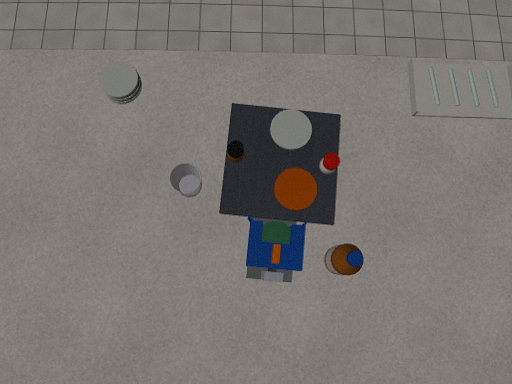

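The views show the platform at top pixels (222–340, 105–222), amber at (296,188), white at (291,129), the cassette at (275,245) and the orange handle at (277,254). In these camera frames the loading direction looks like world −x, but the text says +y. I'll measure it, then check it with the wrist camera.

```bash
cat > h.py <<'E'
import numpy as np,cv2
from plant import robot
def rays(c,uv):
    K=np.array([[c["fx"],0,c["cx"]],[0,c["fy"],c["cy"]],[0,0,1.]])
    n=cv2.undistortPoints(np.array(uv,float).reshape(-1,1,2),K,np.array(c["D"])).reshape(-1,2)
    E=np.array(c["extrinsics"]); R,t=E[:3,:3],E[:3,3]
    return -R.T@t, np.c_[n,np.ones(len(n))]@R
def onplane(c,uv,z):
    o,d=rays(c,uv); return o+d*((z-o[2])/d[:,2])[:,None]
def bydepth(c,uv,dep):
    o,d=rays(c,uv); return o+d*np.array(dep)[:,None]
def tri(c1,u1,c2,u2):
    A=0;b=0
    for c,u in((c1,u1),(c2,u2)):
        o,d=rays(c,[u]); d=d[0]/np.linalg.norm(d[0]); P=np.eye(3)-np.outer(d,d); A=A+P;b=b+P@o
    x=np.linalg.solve(A,b); 
    return x
def blobs(p,lo,hi,amin=30):
    m=cv2.inRange(cv2.cvtColor(p,cv2.COLOR_BGR2HSV),np.array(lo),np.array(hi))
    cs,_=cv2.findContours(m,cv2.RETR_EXTERNAL,cv2.CHAIN_APPROX_NONE)
    return sorted([c for c in cs if cv2.contourArea(c)>amin],key=cv2.contourArea,reverse=True)
COL=dict(orange=((3,200,90),(14,255,255)),green=((50,90,30),(80,255,255)),blue=((105,150,60),(125,255,255)),
 red=((0,200,90),(2,255,255)),dark=((100,15,20),(130,110,75)),white=((25,3,120),(90,30,255)))
E
python3 - <<'E'
from h import *
for n in("scene","top"):
    z=np.load(n+".npz");p,d=z["p"],z["d"];c=robot.calibration(n)
    hsv=cv2.cvtColor(p,cv2.COLOR_BGR2HSV)
    pts=dict(scene=[(209,202),(227,256),(230,270),(218,133),(70,300),(220,160),(230,225)],top=[(296,188),(291,129),(260,150),(277,254),(60,200),(277,233),(270,180)])[n]
    for u in pts: print(n,u,hsv[u[1],u[0]],bydepth(c,[u],[d[u[1],u[0]]]).round(3))
    for k,(lo,hi) in COL.items():
        for b in blobs(p,lo,hi)[:4]:
            (e,s,a)=cv2.minAreaRect(b); print(k,cv2.contourArea(b),np.round(e,1),np.round(s,1),round(a,1), onplane(c,[e],.08).round(3))
E
```

```text
scene (209, 202) [ 12 238 107] [[0.644 0.049 0.085]]
scene (227, 256) [ 45  13 117] [[0.776 0.058 0.084]]
scene (230, 270) [ 47  15 117] [[0.806 0.057 0.085]]
scene (218, 133) [ 13 238  89] [[0.522 0.094 0.153]]
scene (70, 300) [ 26  15 118] [[ 0.744 -0.235 -0.003]]
scene (220, 160) [ 70 154  58] [[0.539 0.092 0.092]]
scene (230, 225) [120  25  41] [[0.706 0.078 0.079]]
orange 1137.0 [209.  201.5] [33. 44.] 90.0 [[0.639 0.05  0.08 ]]
orange 46.5 [217.  127.7] [10.4  5.7] 78.7 [[0.419 0.108 0.08 ]]
green 611.5 [220.4 160.5] [26.2 27.2] 82.9 [[0.529 0.094 0.08 ]]
green 109.0 [447.4 306.7] [46.6 15.6] 16.8 [[0.955 0.392 0.08 ]]
blue 1238.0 [219.7 154. ] [47.7 57.4] 84.0 [[0.508 0.097 0.08 ]]
blue 99.0 [145.5 139.2] [14.7 10.5] 24.0 [[ 0.422 -0.058  0.08 ]]
red 172.0 [175.5 213.5] [13. 17.] 90.0 [[ 0.654 -0.019  0.08 ]]
dark 11634.5 [229.3 229.6] [105.4 136.3] 82.6 [[0.716 0.075 0.08 ]]
top (296, 188) [ 12 255 119] [[0.64  0.047 0.088]]
top (291, 129) [ 23   8 124] [[0.769 0.056 0.086]]
top (260, 150) [120  29  44] [[0.722 0.123 0.081]]
top (277, 254) [ 14 255 135] [[0.501 0.093 0.158]]

[... 238 characters left out ...]
7 253.2] [ 7.7 18.3] 5.2 [[0.505 0.089 0.08 ]]
orange 89.0 [339.5 260.4] [17.4 11.2] 60.3 [[ 0.492 -0.042  0.08 ]]
green 474.0 [276.  231.6] [27.4 20. ] 5.7 [[0.549 0.089 0.08 ]]
blue 1633.5 [275.5 242.4] [60.3 51.1] 5.8 [[0.527 0.09  0.08 ]]
blue 175.5 [354.5 258. ] [14. 15.] 90.0 [[ 0.497 -0.073  0.08 ]]
red 174.5 [330.5 160.5] [15. 15.] 90.0 [[ 0.702 -0.028  0.08 ]]
dark 9871.0 [281.5 164.8] [114.6 112.7] 6.0 [[0.691 0.077 0.08 ]]
white 2707.0 [461.5  89.5] [101.6  51.7] 2.8 [[ 0.875 -0.336  0.08 ]]
white 1179.0 [291. 128.] [38. 40.] 90.0 [[0.773 0.056 0.08 ]]
white 1006.0 [117.5  78. ] [34. 37.] 90.0 [[0.883 0.438 0.08 ]]
white 38.0 [459.7 109.3] [ 9.7 15.6] 21.8 [[ 0.827 -0.327  0.08 ]]
```

Run:
```python
from h import *
Z={n:np.load(n+".npz") for n in("scene","top")}; C={n:robot.calibration(n) for n in Z}
for n in Z:
    p=Z[n]["p"];c=C[n]
    b=blobs(p,*COL["dark"])[0]; h=cv2.convexHull(b)
    P=onplane(c,h.reshape(-1,2),.08)[:,:2].astype(np.float32)
    r=cv2.minAreaRect(P); print(n,"platform rect",np.round(r[0],4),np.round(r[1],4),r[2])
    for k,i in(("orange",0),("white",0)):
        cand=[e for e in blobs(p,*( COL[k] if not(k=="white") else ((15,3,100),(90,22,255))),300)]
        for bb in cand[:8]:
            P=onplane(c,bb.reshape(-1,2),.088)[:,:2].astype(np.float32); (x,y),rr=cv2.minEnclosingCircle(P)
            m=cv2.fitEllipse(P)
            if .4<x<.9 and -.1<y<.25: print(k,"circ",round(x,4),round(y,4),"r",round(rr,4),"ell",np.round(m[0],4),np.round(m[1],4))
    g=blobs(p,*COL["green"])[0]; 
# handle top by two views: contour centroids of top face via depth
for n in Z:
    p,d=Z[n]["p"],Z[n]["d"];hsv=cv2.cvtColor(p,cv2.COLOR_BGR2HSV)
    m=cv2.inRange(hsv,np.array((3,170,60)),np.array((18,255,255)))
    v,u=np.nonzero(m); X=bydepth(C[n],np.c_[u,v],d[v,u])
    s=(X[:,0]<.58)&(X[:,1]>0.03)&(X[:,1]<.2)&(X[:,2]>.09); X=X[s]
    zt=np.percentile(X[:,2],90); T=X[X[:,2]>zt-.008]
    r=cv2.minAreaRect(T[:,:2].astype(np.float32)); print(n,"handle top z",zt.round(4),len(T),np.round(r[0],4),np.round(r[1],4),r[2],T.mean(0).round(4))
```

```text
scene platform rect [0.7044 0.0768] [0.2374 0.2495] 84.63929748535156
orange circ 0.6437 0.0496 r 0.0447 ell [0.6436 0.0491] [0.0851 0.0873]
top platform rect [0.6945 0.0777] [0.238  0.2471] 84.87407684326172
orange circ 0.6385 0.0491 r 0.045 ell [0.6387 0.0491] [0.087  0.0881]
white circ 0.7205 0.1247 r 0.695 ell [0.6645 0.1061] [0.9011 1.3846]
scene handle top z 0.1564 80 [0.5069 0.0949] [0.0127 0.0366] 78.86778259277344 [0.5099 0.0943 0.1547]
top handle top z 0.1598 139 [0.4873 0.1178] [0.0312 0.0844] 35.097023010253906 [0.5018 0.0979 0.1917]
```

>>> {"fn": "apply_moves", "kwargs": {"series": [[[20,0,0],[0,0,0.12]],[[30,0,0],[0,0,0.12]],[[35,-30,0],[0,0,0.12]],[[35,-38,0],[0,0,0.12]],[[35,-38,0],[0,0,0]],[[35,-38,0],[0,0,0]],[[35,-38,0],[0,0,0]],[[35,-38,0],[0,0,0]],[[20,-38,0],[0,0,0]],[[20,-38,0],[0,0,0]],[[10,-38,0],[0,0,0]],[[0,-38,0],[0,0,0]]], "claw": 0.32}}

```text
t: 1.1
tool_pos: [0.5156, -0.2183, 0.404]
orientation: [-3.138, 0.139, 0.001]
force: [0.7, -0.6, -0.3]
opening: 0.0298
gripper_force: 0.0
```

>>> {"fn": "apply_moves", "kwargs": {"series": [[[10,-36,0],[0,0,0]],[[10,-36,0],[0,0,0]],[[10,-36,0],[0,0,0]],[[10,-36,0],[0,0,0]],[[10,-36,0],[0,0,0]],[[10,-36,0],[0,0,0]],[[10,-36,0],[0,0,0]],[[10,-36,0],[0,0,0]],[[0,0,0],[0,0,0]],[[0,0,0],[0,0,0]]]}}

```text
t: 1.93
tool_pos: [0.6198, 0.0614, 0.4038]
orientation: [3.139, -0.134, -0.002]
force: [-0.1, -0.4, -0.2]
opening: 0.0297
gripper_force: 0.0
```

Run:
```python
from h import *
s=robot.read_state();print(s["tool_pos"],s["orientation"])
c=robot.calibration("wrist");p,d=robot.read_camera("wrist");print(c)
np.savez("w1.npz",p=p,d=d); import pickle;pickle.dump(c,open("w1.pkl","wb")); cv2.imwrite("pics/w1.png",p)
```

```text
[0.6197506  0.06142057 0.40377836] [ 3.13863909e+00 -1.34377139e-01 -2.41883709e-03]
{'fx': 320.4737096744435, 'fy': 320.4737096744435, 'cx': 256.58379293852727, 'cy': 191.08292931534123, 'D': array([-0.04648435,  0.        ,  0.        ,  0.        ,  0.        ]), 'extrinsics': array([[-0.08497778, -0.99638186,  0.00140302,  0.11291786],
       [-0.95628204,  0.08195311,  0.28072825,  0.55373619],
       [-0.27982751,  0.02251398, -0.95978627,  0.56262129],
       [ 0.        ,  0.        ,  0.        ,  1.        ]])}
```

View pics/w1.png

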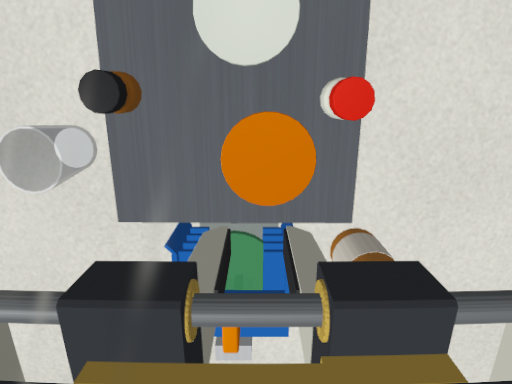

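The wrist view agrees with the other cameras. The platform edge is at row 222 (columns 118–353), amber is centred at (268,159), white at about (246,12), and the cassette lies below. So loading really is along about world −x, whatever the text says. Next I'll fit the loader frame.

Run:
```python
from h import *
import pickle
c=pickle.load(open("w1.pkl","rb"));z=np.load("w1.npz");p,d=z["p"],z["d"]
hsv=cv2.cvtColor(p,cv2.COLOR_BGR2HSV)
print([hsv[v,u].tolist() for u,v in((180,150),(268,159),(246,12),(450,200),(240,250))])
g=cv2.cvtColor(p,cv2.COLOR_BGR2GRAY).astype(float)
# front edge: per column max gradient near row 222 ; side edges per row
U=np.r_[130:165,310:345];V=np.array([205+np.argmax(np.diff(g[205:238,u])) +.5 for u in U])
F=onplane(c,np.c_[U,V],.08)
vr=np.r_[150:215];L=np.array([90+np.argmin(np.diff(g[v,90:140]))+.5 for v in vr]);R=np.array([335+np.argmax(np.diff(g[v,335:375]))+.5 for v in vr])
def line(P): 
    l=cv2.fitLine(P[:,:2].astype(np.float32),cv2.DIST_HUBER,0,1e-3,1e-3).ravel(); return l
for n,P in(("front",F),("L",onplane(c,np.c_[L,vr],.08)),("R",onplane(c,np.c_[R,vr],.08))):
    l=line(P);print(n,l.round(4),"ang",np.degrees(np.arctan2(l[1],l[0])).round(2),P[:,:2].std(0).round(4))
lf,ll,lr=[line(P) for P in(F,onplane(c,np.c_[L,vr],.08),onplane(c,np.c_[R,vr],.08))]
def X(a,b): return np.cross(*[np.cross([q[2],q[3],1],[q[2]+q[0],q[3]+q[1],1]) for q in(a,b)])
a,b=[ (lambda h:h[:2]/h[2])(X(lf,s)) for s in(ll,lr)]
print("corners",a.round(4),b.round(4),"w",np.linalg.norm(a-b).round(4))
m=(a+b)/2; yv=(b-a)/np.linalg.norm(b-a); xv=np.array([yv[1],-yv[0]]); O=m+.012*xv
print("edge mid",m,"x",xv,"ang",np.degrees(np.arctan2(xv[1],xv[0])),"O",O)
np.savez("L.npz",O=O,x=xv,y=yv)
for n,lo,hi in(("amber",(5,200,60),(20,255,255)),("white",(20,0,120),(90,25,255)),):
    for bb in blobs(p,lo,hi,3000)[:2]:
        P=onplane(c,bb.reshape(-1,2)[bb.reshape(-1,2)[:,1]>2],.088)[:,:2].astype(np.float32); e=cv2.fitEllipse(P); q=np.array(e[0])
        print(n,q.round(4),np.round(e[1],4),"loader",(q-O)@xv,(q-O)@yv)
for u in((268,159),(246,20),(180,150),(240,250)): print(bydepth(c,[u],[d[u[1],u[0]]]).round(4))
for n in("scene","top"):
    Cn=robot.calibration(n);pp=np.load(n+".npz")["p"]
    for bb in blobs(pp,(5,200,60),(20,255,255),900)[:1]:
        q=np.array(cv2.fitEllipse(onplane(Cn,bb.reshape(-1,2),.088)[:,:2].astype(np.float32))[0]);print(n,"amber loader",(q-O)@xv,(q-O)@yv)
s=robot.read_state();R_=cv2.Rodrigues(s["orientation"])[0];print("tool x ang",np.degrees(np.arctan2(R_[1,0],R_[0,0])),"tz",R_[:,2],"TCP loader",(s["tool_pos"][:2]-O)@xv,(s["tool_pos"][:2]-O)@yv)
```

```text
[[109, 20, 102], [16, 255, 203], [43, 11, 218], [27, 12, 207], [70, 128, 136]]
front [0.0908 0.9959 0.5767 0.0844] ang 84.79 [0.0084 0.0923]
L [ 0.9961 -0.0886  0.629   0.2025] ang -5.08 [0.0191 0.0017]
R [ 0.9965 -0.0841  0.6068 -0.0357] ang -4.83 [0.0191 0.0016]
corners [0.5878 0.2062] [ 0.5661 -0.0323] w 0.2394
edge mid [0.57693322 0.08695209] x [-0.99586894  0.09080232] ang 174.79023454810195 O [0.56498279 0.08804172]
amber [0.6395 0.0481] [0.088  0.0883] loader -0.07785622865611312 0.033005559851347656
white [ 0.6004 -0.1017] [0.2251 0.3055] loader -0.05250048393568421 0.1857500810291573
white [0.6252 0.2485] [0.1753 0.2956] loader -0.04541039273461435 -0.16530023701135657
[[0.6404 0.0481 0.0877]]
[[0.7602 0.0575 0.0905]]
[[0.6549 0.131  0.0805]]
[[0.5509 0.0832 0.0915]]
scene amber loader -0.08369310771779928 0.03181155428873135
top amber loader -0.07695071666176484 0.032064768301942
tool x ang -5.000604077760258 tz [-1.36581693e-03 -4.47228977e-04 -9.99998967e-01] TCP loader -0.05689383098574697 0.022971811792700685
```

>>> {"fn": "apply_moves", "kwargs": {"series": [[[-30,-6,0],[0,0,0]],[[-30,-6,0],[0,0,0]],[[-30,-6,0],[0,0,0]],[[-29,-5,0],[0,0,0]],[[0,0,20],[0,0,0]],[[0,0,0],[0,0,0]]], "claw": 0.55, "newtons": 30}}

```text
t: 2.48
tool_pos: [0.5012, 0.0918, 0.3823]
orientation: [3.138, -0.141, -0.004]
force: [-0.4, -0.2, -1.5]
opening: 0.051
gripper_force: 0.0
```

Run:
```python
from h import *
L=np.load("L.npz");O,xv,yv=L["O"],L["x"],L["y"]
ims=[]
s=robot.read_state()
R_=cv2.Rodrigues(s["orientation"])[0];t=s["tool_pos"]+R_[:,2]*.186;print("tip loader",(t[:2]-O)@xv,(t[:2]-O)@yv,t[2])
c=robot.calibration("wrist");p,d=robot.read_camera("wrist");ims.append(p)
pt,dt=robot.read_camera("top");ims.append(cv2.resize(pt[170:290,200:360],(512,384)))
for b in blobs(p,(5,150,60),(20,255,255),30)[:5]:
    e=cv2.minAreaRect(b);print(np.round(e[0],1),np.round(e[1],1),[(q.round(4).tolist(),((q[:2]-O)@xv).round(4),((q[:2]-O)@yv).round(4)) for q in onplane(c,[e[0]],.155)])
cv2.imwrite("pics/w2.png",cv2.resize(np.hstack(ims),(800,300)))
```

```text
tip loader 0.06433362832208271 0.0022468210484380183 0.1962834868467049
[295.  36.] [ 72. 114.] [([0.6113, 0.0579, 0.155], np.float64(-0.0489), np.float64(0.0258))]
[416.6 175.9] [69.1 71.8] [([0.5181, -0.0191, 0.155], np.float64(0.037), np.float64(0.1109))]
[251.8 207. ] [58.3 19.4] [([0.5061, 0.0937, 0.155], np.float64(0.0592), np.float64(-0.0003))]
[367.7 153.1] [12.1 45.7] [([0.5365, 0.0144, 0.155], np.float64(0.0217), np.float64(0.0759))]
```

View pics/w2.png

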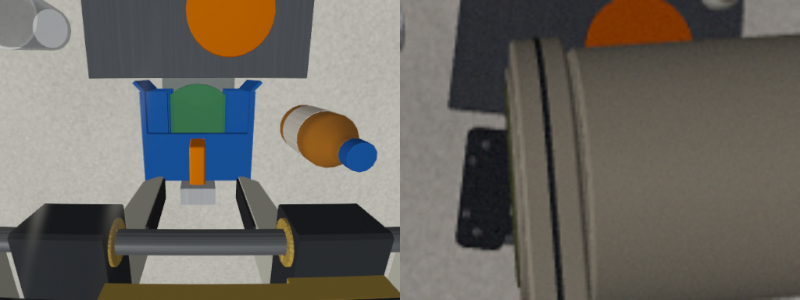

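The wrist picture shows the handle (197,162 in the composite) centred between the open fingers, with nothing in the way. I'll go down and pinch it.

>>> {"fn": "apply_moves", "kwargs": {"series": [[[1,-1,20],[0,0,0]],[[1,-1,20],[0,0,0]],[[0,0,15],[0,0,0]],[[0,0,6],[0,0,0]],[[0,0,0],[0,0,0]],[[0,0,0],[0,0,0]]]}}

```text
t: 3.08
tool_pos: [0.5059, 0.0942, 0.3244]
orientation: [3.138, -0.141, 0.0]
force: [0.9, 0.4, 0.3]
opening: 0.0515
gripper_force: 0.0
```

>>> {"fn": "apply_moves", "kwargs": {"series": [[[0,0,0],[0,0,0]],[[0,0,0],[0,0,0]],[[0,0,0],[0,0,0]],[[0,0,0],[0,0,0]],[[0,0,0],[0,0,0]],[[0,0,0],[0,0,0]]], "claw": 0, "newtons": 30}}

```text
t: 3.58
tool_pos: [0.5054, 0.0947, 0.324]
orientation: [-3.138, 0.14, -0.0]
force: [0.4, 0.2, -0.1]
opening: 0.0157
gripper_force: 0.0
```

>>> {"fn": "apply_moves", "kwargs": {"series": [[[0,0,0],[0,0,0]],[[0,0,0],[0,0,0]],[[0,0,5],[0,0,0]],[[0,0,6],[0,0,0]],[[0,0,6],[0,0,0]],[[0,0,6],[0,0,0]],[[0,0,6],[0,0,0]],[[0,0,4],[0,0,0]],[[0,0,0],[0,0,0]],[[0,0,0],[0,0,0]]]}}

```text
t: 4.42
tool_pos: [0.5054, 0.0944, 0.2903]
orientation: [3.138, -0.14, 0.0]
force: [2.7, -3.2, -4.5]
opening: 0.0139
gripper_force: 30.0
```

>>> {"fn": "apply_moves", "kwargs": {"series": [[[0,0,2],[0,0,0]],[[0,0,2],[0,0,0]],[[0,0,2],[0,0,0]],[[0,0,0],[0,0,0]]]}}

```text
t: 4.75
tool_pos: [0.5053, 0.0944, 0.2851]
orientation: [3.138, -0.14, 0.0]
force: [-0.9, -3.7, 2.5]
opening: 0.0139
gripper_force: 30.0
```

>>> {"fn": "apply_moves", "kwargs": {"series": [[[0,0,2],[0,0,0]],[[0,0,2],[0,0,0]],[[0,0,0],[0,0,0]]]}}

```text
t: 5.0
tool_pos: [0.5054, 0.0944, 0.281]
orientation: [3.138, -0.14, 0.0]
force: [-1.2, -4.1, 2.5]
opening: 0.014
gripper_force: 30.0
```

>>> {"fn": "apply_moves", "kwargs": {"series": [[[0,0,2],[0,0,0]],[[0,0,0],[0,0,0]]]}}

```text
t: 5.17
tool_pos: [0.5054, 0.0944, 0.2791]
orientation: [3.138, -0.14, 0.0]
force: [-1.5, -4.3, 2.0]
opening: 0.014
gripper_force: 30.0
```

>>> {"fn": "apply_moves", "kwargs": {"series": [[[0,0,2],[0,0,0]],[[0,0,0],[0,0,0]]]}}

```text
t: 5.33
tool_pos: [0.5054, 0.0944, 0.2783]
orientation: [3.138, -0.14, 0.0]
force: [-8.0, -4.8, 15.2]
opening: 0.0135
gripper_force: 30.0
```

Stop reached at TCP z ≈ 0.2785, which matches the vision estimate (start joint ≈ 0.045). Now I'll raise it to 0.0215, i.e. TCP z 0.300.

>>> {"fn": "apply_moves", "kwargs": {"series": [[[0,0,-5],[0,0,0]],[[0,0,-6],[0,0,0]],[[0,0,-6],[0,0,0]],[[0,0,-6],[0,0,0]],[[0,0,0],[0,0,0]],[[0,0,0],[0,0,0]]]}}

```text
t: 5.83
tool_pos: [0.5054, 0.0944, 0.3003]
orientation: [3.138, -0.14, 0.0]
force: [-2.3, -4.4, 5.8]
opening: 0.0135
gripper_force: 30.0
```

>>> {"fn": "apply_moves", "kwargs": {"series": [[[0,0,0],[0,0,0]],[[0,0,0],[0,0,0]],[[0,0,0],[0,0,0]],[[0,0,-15],[0,0,0]],[[0,0,-25],[0,0,0]],[[0,0,-25],[0,0,0]],[[40,6,0],[0,0,0]],[[40,7,0],[0,0,0]],[[40,7,0],[0,0,0]],[[40,7,0],[0,0,0]],[[41,7,0],[0,0,0]],[[0,0,0],[0,0,0]]], "claw": 0.32}}

```text
t: 6.83
tool_pos: [0.7074, 0.0406, 0.3583]
orientation: [3.138, -0.143, -0.008]
force: [-0.1, 0.3, -2.6]
opening: 0.0297
gripper_force: 0.0
```

```bash
cat >> h.py <<'E'
L=np.load("L.npz");O,xv,yv=L["O"],L["x"],L["y"]
def lo(P): P=np.atleast_2d(P)[:,:2]-O; return np.c_[P@xv,P@yv].round(4)
def tip():
    s=robot.read_state();R=cv2.Rodrigues(s["orientation"])[0];t=s["tool_pos"]+R[:,2]*.186
    print("tip",lo(t),t[2].round(4),"yaw err",np.degrees(np.arctan2(R[1,0],R[0,0])-np.arctan2(-xv[1],-xv[0])).round(2),"opening",s["opening"].round(4))
def circ(c,p,lo_,hi,z,amin=800):
    for b in blobs(p,lo_,hi,amin)[:4]:
        b=b.reshape(-1,2); b=b[(b[:,1]>1)&(b[:,1]<382)&(b[:,0]>1)&(b[:,0]<510)]
        e=cv2.fitEllipse(onplane(c,b,z)[:,:2].astype(np.float32)); print("ell",lo(np.array(e[0])),np.round(e[1],4))
E
python3 - <<'E'
from h import *
tip()
c=robot.calibration("wrist");p,d=robot.read_camera("wrist");cv2.imwrite("pics/w3.png",p)
circ(c,p,(5,200,60),(20,255,255),.088)
c=robot.calibration("scene");p,d=robot.read_camera("scene");cv2.imwrite("pics/s3.png",p)
circ(c,p,(25,0,90),(90,22,255),.088);print("amber");circ(c,p,(5,200,60),(20,255,255),.088)
E
```

```text
Traceback (most recent call last):
  File "h.py", line 28, in tip
    print("tip",lo(t),t[2].round(4),"yaw err",np.degrees(np.arctan2(R[1,0],R[0,0])-np.arctan2(-xv[1],-xv[0])).round(2),"opening",s["opening"].round(4))
                                                                                                                                 ^^^^^^^^^^^^^^^^^^
AttributeError: 'float' object has no attribute 'round'
```

```bash
sed -i 's/s\["opening"\].round(4)/round(s["opening"],4)/' h.py
python3 - <<'E'
from h import *
tip()
c=robot.calibration("wrist");p,d=robot.read_camera("wrist");cv2.imwrite("pics/w3.png",p)
circ(c,p,(5,200,60),(20,255,255),.088)
c=robot.calibration("scene");p,d=robot.read_camera("scene");cv2.imwrite("pics/s3.png",p)
print("amber");circ(c,p,(5,200,60),(20,255,255),.088)
E
```

```text
tip [[-0.1452  0.0344]] 0.1723 yaw err -0.01 opening 0.0297
ell [[-0.0847  0.0349]] [0.0581 0.0821]
amber
ell [[-0.0866  0.0317]] [0.0814 0.088 ]
```

View pics/w3.png

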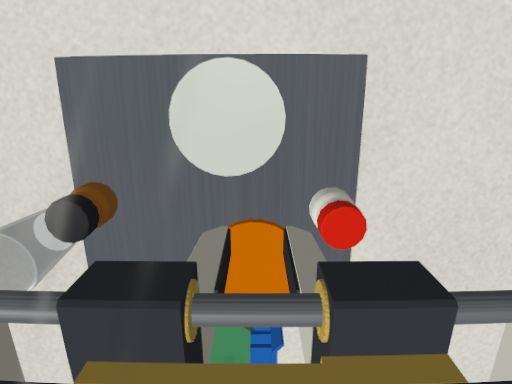

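The white disc is at (227,117) and amber's rear rim is at (258,220), between the fingertips seen at row ~228. I'll cast these to the platform plane before going down.

Run:
```python
from h import *
c=robot.calibration("wrist");p=cv2.imread("pics/w3.png")
print("amber rear rim, rows", lo(onplane(c,[(258,220.5)],.088)))
hsv=cv2.cvtColor(p,cv2.COLOR_BGR2HSV);print(hsv[117,227],hsv[150,120])
m=np.zeros((384,512),np.uint8);m[58:190,150:300]=cv2.inRange(hsv[58:190,150:300],np.array((0,0,150)),np.array((180,60,255)))
b=max(cv2.findContours(m,0,1)[0],key=cv2.contourArea).reshape(-1,2)
e=cv2.fitEllipse(onplane(c,b,.088)[:,:2].astype(np.float32));print("white",lo(np.array(e[0])),e[1])
r=onplane(c,[(60,59),(366,56)],.08);print("rear corners",lo(r))
```

```text
amber rear rim, rows [[-0.118   0.0347]]
[ 45  12 209] [108  26  99]
white [[-0.2022  0.0102]] (0.08991359174251556, 0.08998330682516098)
rear corners [[-0.2484 -0.1193]
 [-0.2497  0.1172]]
```

>>> {"fn": "apply_moves", "kwargs": {"series": [[[-5,-1,20],[0,0,0]],[[0,0,25],[0,0,0]],[[0,0,25],[0,0,0]],[[0,0,12],[0,0,0]],[[0,0,5],[0,0,0]],[[0,0,0],[0,0,0]],[[0,0,0],[0,0,0]]]}}

```text
t: 7.52
tool_pos: [0.6977, 0.0446, 0.2796]
orientation: [-3.138, 0.139, -0.003]
force: [-0.6, -0.2, 0.2]
opening: 0.0294
gripper_force: 0.0
```

Run:
```python
from h import *
tip(); print(robot.read_state()["force"].round(1))
p,d=robot.read_camera("scene");q,_=robot.read_camera("wrist")
cv2.imwrite("pics/c4.png",np.hstack([cv2.resize(p[100:300,120:320],(400,400)),cv2.resize(q,(400,400))]))
```

```text
tip [[-0.1365  0.0311]] 0.0936 yaw err 0.12 opening 0.0294
[-0.6 -0.2  0.2]
```

View pics/c4.png

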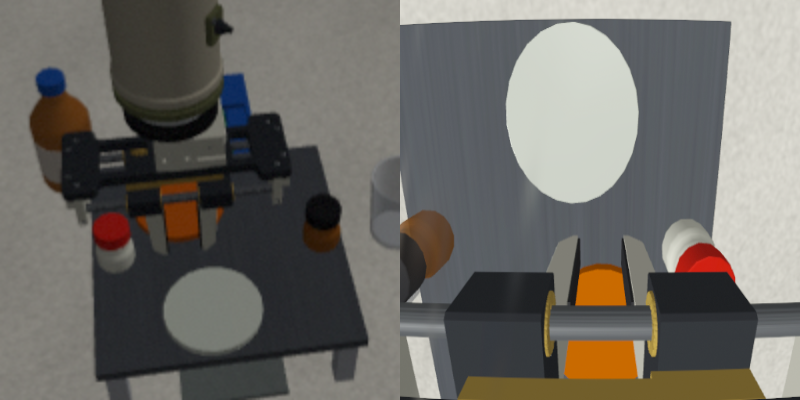

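>>> {"fn": "apply_moves", "kwargs": {"series": [[[0,0,5],[0,0,0]],[[0,0,0],[0,0,0]],[[0,0,0],[0,0,0]]]}}

```text
t: 7.87
tool_pos: [0.6976, 0.0443, 0.2728]
orientation: [-3.138, 0.14, -0.0]
force: [-0.4, -0.3, -0.0]
opening: 0.0296
gripper_force: 0.0
```

Run:
```python
from h import *
tip(); print(robot.read_state()["force"].round(1))
```

```text
tip [[-0.1361  0.0315]] 0.0868 yaw err 0.1 opening 0.0296
[-0.4 -0.3 -0. ]
```

>>> {"fn": "apply_moves", "kwargs": {"series": [[[0,0,4],[0,0,0]],[[0,0,0],[0,0,0]],[[-6,0,0],[0,0,0]],[[-6,0,0],[0,0,0]],[[-6,0,0],[0,0,0]],[[-7,-2,0],[0,0,0]],[[-7,-3,0],[0,0,0]],[[-7,-3,0],[0,0,0]],[[-7,-3,0],[0,0,0]],[[-7,-3,0],[0,0,0]],[[-7,-3,0],[0,0,0]],[[0,0,0],[0,0,0]]], "claw": 0.43}}

```text
t: 8.87
tool_pos: [0.6391, 0.0679, 0.2699]
orientation: [-3.137, 0.138, -0.005]
force: [3.2, 3.2, 0.2]
opening: 0.04
gripper_force: 2.1
```

Run:
```python
from h import *
tip(); print(robot.read_state()["force"].round(1))
p,d=robot.read_camera("scene");t,_=robot.read_camera("top")
cv2.imwrite("pics/c5.png",np.hstack([cv2.resize(p[100:280,120:300],(400,400)),cv2.resize(t[150:290,200:340],(400,400))]))
for n,im in(("scene",p),("top",t)):
    c=robot.calibration(n); print(n);
    for b in blobs(im,(5,200,60),(20,255,255),80):
        P=onplane(c,b.reshape(-1,2),.088)[:,:2]; q=lo(P); print(q.min(0),q.max(0),lo(np.array(cv2.minEnclosingCircle(P.astype(np.float32))[0])),cv2.minEnclosingCircle(P.astype(np.float32))[1])
```

```text
tip [[-0.0763  0.013 ]] 0.0839 yaw err 0.15 opening 0.04
[3.2 3.2 0.2]
scene
[-0.0801 -0.0108] [-0.0215  0.0325] [[-0.0486  0.0117]] 0.03247332572937012
[0.0268 0.1231] [0.0924 0.1615] [[0.0596 0.1352]] 0.03423626720905304
top
[0.0285 0.1159] [0.0847 0.1687] [[0.0577 0.1459]] 0.030290262773633003
[-0.0611  0.0267] [-0.0018  0.0568] [[-0.0311  0.0373]] 0.031123468652367592
```

View pics/c5.png

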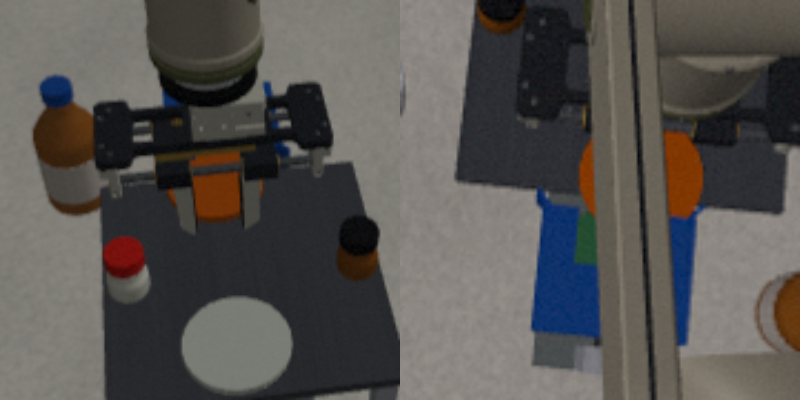

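The amber disc is cradled between the fingertips (scene crop at 215,190). Its front is entering the mouth about 12 mm off to the left (+y), so I'll keep steering it to the centre line.

>>> {"fn": "apply_moves", "kwargs": {"series": [[[-3,-3,0],[0,0,0]],[[-4,-3,0],[0,0,0]],[[-4,-3,0],[0,0,0]],[[-4,-2,0],[0,0,0]],[[-5,-1,0],[0,0,0]],[[-5,0,0],[0,0,0]],[[-5,0,0],[0,0,0]],[[-5,0,0],[0,0,0]],[[-5,0,0],[0,0,0]],[[-5,0,0],[0,0,0]],[[0,0,0],[0,0,0]]]}}

```text
t: 9.88
tool_pos: [0.5946, 0.0826, 0.2684]
orientation: [3.138, -0.14, -0.002]
force: [0.1, 0.0, -0.3]
opening: 0.04
gripper_force: 0.0
```

Run:
```python
from h import *
tip(); print(robot.read_state()["force"].round(1))
```

```text
tip [[-0.0297  0.0027]] 0.0824 yaw err 0.11 opening 0.04
[ 0.1  0.  -0.3]
```

>>> {"fn": "apply_moves", "kwargs": {"series": [[[-4,0,0],[0,0,0]],[[-4,-1,0],[0,0,0]],[[-3,-1,0],[0,0,0]],[[-2,0,0],[0,0,0]],[[0,0,0],[0,0,0]]]}}

```text
t: 10.3
tool_pos: [0.5825, 0.0859, 0.2687]
orientation: [-3.138, 0.14, 0.001]
force: [0.5, -0.2, -0.2]
opening: 0.0402
gripper_force: 0.0
```

Run:
```python
from h import *
tip(); print(robot.read_state()["force"].round(1))
p,d=robot.read_camera("wrist");t,_=robot.read_camera("top")
cv2.imwrite("pics/c6.png",np.hstack([cv2.resize(p,(500,400)),cv2.resize(t[150:290,230:330],(290,400))]))
```

```text
tip [[-0.0176  0.0006]] 0.0827 yaw err 0.12 opening 0.0402
[ 0.5 -0.2 -0.2]
```

View pics/c6.png

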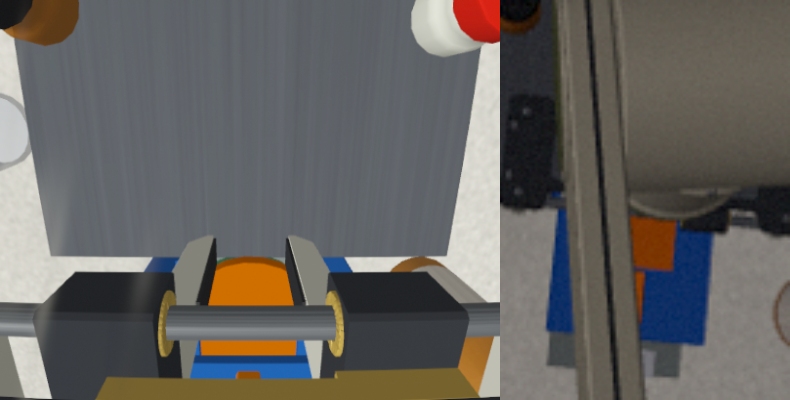

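>>> {"fn": "apply_moves", "kwargs": {"series": [[[6,0,0],[0,0,0]],[[0,0,0],[0,0,0]],[[0,0,0],[0,0,0]],[[-3,0,0],[0,0,0]],[[-3,0,0],[0,0,0]],[[-2,0,0],[0,0,0]],[[-2,0,0],[0,0,0]],[[0,0,0],[0,0,0]]], "claw": 0.32}}

```text
t: 11.07
tool_pos: [0.5784, 0.0862, 0.2687]
orientation: [-3.138, 0.14, 0.0]
force: [-1.1, -0.1, -0.2]
opening: 0.0295
gripper_force: 0.0
```

>>> {"fn": "apply_moves", "kwargs": {"series": [[[-2,0,0],[0,0,0]],[[0,0,0],[0,0,0]]]}}

```text
t: 11.23
tool_pos: [0.5768, 0.0863, 0.2689]
orientation: [3.138, -0.14, 0.001]
force: [0.7, -0.6, -1.1]
opening: 0.0298
gripper_force: 0.4
```

>>> {"fn": "apply_moves", "kwargs": {"series": [[[-2,0,0],[0,0,0]],[[0,0,0],[0,0,0]]]}}

```text
t: 11.4
tool_pos: [0.5757, 0.0863, 0.2697]
orientation: [-3.138, 0.14, -0.006]
force: [5.4, 0.2, -0.2]
opening: 0.0296
gripper_force: 2.4
```

>>> {"fn": "apply_moves", "kwargs": {"series": [[[-1,0,0],[0,0,0]],[[0,0,0],[0,0,0]]]}}

```text
t: 11.57
tool_pos: [0.5752, 0.0864, 0.2701]
orientation: [-3.138, 0.14, -0.008]
force: [8.3, -0.8, 0.7]
opening: 0.0295
gripper_force: 3.4
```

>>> {"fn": "apply_moves", "kwargs": {"series": [[[-1,0,0],[0,0,0]],[[0,0,0],[0,0,0]]]}}

```text
t: 11.73
tool_pos: [0.5747, 0.0864, 0.2706]
orientation: [-3.138, 0.14, -0.011]
force: [9.6, -1.7, -0.2]
opening: 0.03
gripper_force: 4.4
```

Run:
```python
from h import *
tip(); print(robot.read_state()["force"].round(1))
```

```text
tip [[-0.0111  0.0007]] 0.0846 yaw err 0.09 opening 0.03
[ 9.6 -1.7 -0.2]
```

The disc stops firmly at the expected depth (tip x −11 mm). I'll back off, rise and move over the handle, then check the amber rim from there.

>>> {"fn": "apply_moves", "kwargs": {"series": [[[10,0,0],[0,0,0]],[[0,0,-30],[0,0,0]],[[0,0,-35],[0,0,0]],[[0,0,-35],[0,0,0]],[[-25,0,0],[0,0,0]],[[-30,0,0],[0,0,0]],[[-24,0,0],[0,0,0]],[[0,0,0],[0,0,0]],[[0,0,0],[0,0,0]]]}}

```text
t: 12.48
tool_pos: [0.5033, 0.0929, 0.3689]
orientation: [-3.138, 0.139, -0.0]
force: [0.3, -0.4, -0.5]
opening: 0.03
gripper_force: 0.0
```

Run:
```python
from h import *
tip(); print(robot.read_state()["tool_pos"])
c=robot.calibration("wrist");p,d=robot.read_camera("wrist")
hsv=cv2.cvtColor(p,cv2.COLOR_BGR2HSV);g=cv2.cvtColor(p,cv2.COLOR_BGR2GRAY).astype(float)
am=cv2.inRange(hsv,np.array((5,190,60)),np.array((22,255,255)));gr=cv2.inRange(hsv,np.array((50,60,30)),np.array((85,255,255)))
for u in (240,250,260):
    a=np.nonzero(am[:,u])[0];b=np.nonzero(gr[:,u])[0]
    e=60+np.argmax(np.diff(g[60:130,u]))+.5
    print(u,"amber",a.min() if len(a) else None,lo(onplane(c,[(u,a.min())],.0858)),"green",(b.min(),lo(onplane(c,[(u,b.min())],.0675))) if len(b) else None,"edge",e,lo(onplane(c,[(u,e)],.08)))
for u in(130,380):
    e=60+np.argmax(np.diff(g[60:150,u]))+.5; print("edge",u,e,lo(onplane(c,[(u,e)],.08)))
ys=np.nonzero(am[150:180])[1]
cv2.imwrite("pics/w7.png",p)
```

```text
tip [[0.0619 0.0007]] 0.1829 yaw err 0.14 opening 0.03
[0.50327427 0.09291394 0.36886952]
240 amber 114 [[-0.0031 -0.012 ]] green None edge 103.5 [[-0.0112 -0.0122]]
250 amber 112 [[-0.0046 -0.004 ]] green None edge 103.5 [[-0.0112 -0.0041]]
260 amber 112 [[-0.0047  0.004 ]] green None edge 111.5 [[-0.0048  0.0041]]
edge 130 103.5 [[-0.0114 -0.1025]]
edge 380 103.5 [[-0.012   0.1025]]
```

View pics/w7.png

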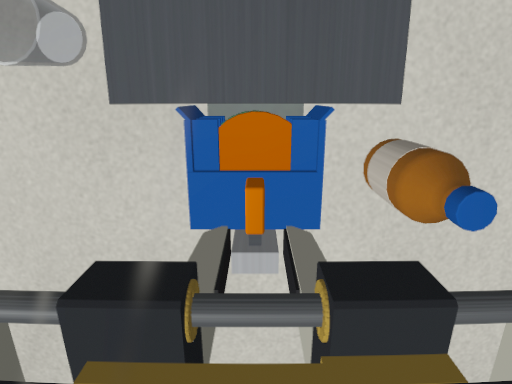

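The picture shows amber seated in the cassette. Its rim at (255,112) sits about 6.6 mm past the platform edge (row 103.5), so it is home. The handle is between the fingers; I'll pinch it and raise the cassette 36 mm.

>>> {"fn": "apply_moves", "kwargs": {"series": [[[0,-1,20],[0,0,0]],[[0,0,25],[0,0,0]],[[0,0,18],[0,0,0]],[[0,0,6],[0,0,0]],[[0,0,0],[0,0,0]],[[0,0,0],[0,0,0]]]}}

```text
t: 13.03
tool_pos: [0.5049, 0.0936, 0.3002]
orientation: [-3.138, 0.14, 0.0]
force: [-0.2, -0.1, -1.4]
opening: 0.0299
gripper_force: 0.0
```

>>> {"fn": "apply_moves", "kwargs": {"series": [[[0,0,0],[0,0,0]],[[0,0,0],[0,0,0]],[[0,0,0],[0,0,0]],[[0,0,0],[0,0,0]],[[0,0,0],[0,0,0]],[[0,0,0],[0,0,0]],[[0,0,0],[0,0,0]]], "claw": 0, "newtons": 30}}

```text
t: 13.62
tool_pos: [0.5048, 0.0941, 0.301]
orientation: [-3.137, 0.139, -0.004]
force: [0.5, 3.8, 4.6]
opening: 0.0137
gripper_force: 30.0
```

>>> {"fn": "apply_moves", "kwargs": {"series": [[[0,0,-4],[0,0,0]],[[0,0,-6],[0,0,0]],[[0,0,-6],[0,0,0]],[[0,0,-6],[0,0,0]],[[0,0,-6],[0,0,0]],[[0,0,-5],[0,0,0]],[[0,0,-3],[0,0,0]],[[0,0,0],[0,0,0]],[[0,0,0],[0,0,0]]]}}

```text
t: 14.37
tool_pos: [0.5048, 0.0941, 0.3363]
orientation: [-3.137, 0.14, -0.004]
force: [4.5, 4.0, 0.1]
opening: 0.0137
gripper_force: 30.0
```

>>> {"fn": "apply_moves", "kwargs": {"series": [[[0,0,0],[0,0,0]],[[0,0,0],[0,0,0]],[[0,0,0],[0,0,0]],[[0,0,-10],[0,0,0]],[[0,0,-20],[0,0,0]],[[0,0,-20],[0,0,0]],[[30,1,0],[0,0,0]],[[38,2,0],[0,0,0]],[[38,2,0],[0,0,0]],[[38,2,0],[0,0,0]],[[38,2,0],[0,0,0]],[[0,0,0],[0,0,0]]], "claw": 0.43}}

```text
t: 15.37
tool_pos: [0.6892, 0.0668, 0.381]
orientation: [3.137, -0.143, -0.007]
force: [-0.2, 0.2, -1.4]
opening: 0.0399
gripper_force: 0.0
```

Run:
```python
from h import *
tip()
c=robot.calibration("wrist");p,d=robot.read_camera("wrist")
hsv=cv2.cvtColor(p,cv2.COLOR_BGR2HSV);g=cv2.cvtColor(p,cv2.COLOR_BGR2GRAY).astype(float)
m=cv2.inRange(hsv,np.array((25,0,150)),np.array((80,60,255)))
cs=[b.reshape(-1,2) for b in cv2.findContours(m,0,1)[0] if cv2.contourArea(b)>2000]
for b in cs:
    e=cv2.fitEllipse(onplane(c,b,.088)[:,:2].astype(np.float32));print("white",b.min(0),b.max(0),lo(np.array(e[0])),np.round(e[1],4))
cv2.imwrite("pics/w8.png",p)
```

```text
tip [[-0.1248  0.0101]] 0.195 yaw err -0.0 opening 0.0399
white [204  33] [313 146] [[-0.2066  0.0123]] [0.089  0.0891]
white [0 0] [511 290] [[-0.1412  0.018 ]] [0.2843 0.5147]
```

>>> {"fn": "apply_moves", "kwargs": {"series": [[[35,1,0],[0,0,0]],[[35,1,0],[0,0,0]],[[35,0,0],[0,0,0]],[[32,0,0],[0,0,0]],[[0,0,20],[0,0,0]],[[0,0,25],[0,0,0]],[[0,0,25],[0,0,0]],[[0,0,20],[0,0,0]],[[0,0,0],[0,0,0]],[[0,0,0],[0,0,0]]]}}

```text
t: 16.25
tool_pos: [0.8196, 0.0546, 0.2951]
orientation: [3.138, -0.14, -0.005]
force: [-0.6, -0.0, 0.4]
opening: 0.04
gripper_force: 0.0
```

Run:
```python
from h import *
tip(); print(robot.read_state()["force"].round(1),robot.read_state()["q"].round(2))
```

```text
tip [[-0.256   0.0102]] 0.1091 yaw err 0.12 opening 0.04
[-0.6 -0.   0.4] [ 0.    0.82  0.79 -0.    1.53  1.66]
```

>>> {"fn": "apply_moves", "kwargs": {"series": [[[7,1,0],[0,0,0]],[[0,0,12],[0,0,0]],[[0,0,11],[0,0,0]],[[0,0,3],[0,0,0]],[[0,0,0],[0,0,0]],[[0,0,0],[0,0,0]]]}}

```text
t: 16.75
tool_pos: [0.827, 0.0529, 0.269]
orientation: [3.138, -0.14, -0.002]
force: [-0.2, 0.0, -0.7]
opening: 0.0401
gripper_force: 0.0
```

Run:
```python
from h import *
tip(); print(robot.read_state()["force"].round(1))
```

```text
tip [[-0.2639  0.0112]] 0.083 yaw err 0.11 opening 0.0401
[-0.2  0.  -0.7]
```

>>> {"fn": "apply_moves", "kwargs": {"series": [[[-5,0,0],[0,0,0]],[[-7,0,0],[0,0,0]],[[-8,-1,0],[0,0,0]],[[-9,-1,0],[0,0,0]],[[-9,-1,0],[0,0,0]],[[-9,-1,0],[0,0,0]],[[-9,-1,0],[0,0,0]],[[-9,-1,0],[0,0,0]],[[-9,-1,0],[0,0,0]],[[-9,-1,0],[0,0,0]],[[-9,-1,0],[0,0,0]],[[-9,-1,0],[0,0,0]]]}}

```text
t: 17.75
tool_pos: [0.7275, 0.0719, 0.2707]
orientation: [-3.138, 0.14, -0.002]
force: [0.4, -0.7, -0.9]
opening: 0.04
gripper_force: 0.2
```

>>> {"fn": "apply_moves", "kwargs": {"series": [[[-9,0,0],[0,0,0]],[[-9,0,0],[0,0,0]],[[-9,0,0],[0,0,0]],[[-8,0,0],[0,0,0]],[[-6,0,0],[0,0,0]],[[-5,0,0],[0,0,0]],[[-4,0,0],[0,0,0]],[[0,0,0],[0,0,0]],[[0,0,0],[0,0,0]]]}}

```text
t: 18.5
tool_pos: [0.678, 0.0762, 0.27]
orientation: [-3.138, 0.14, -0.0]
force: [-0.4, -0.1, -0.2]
opening: 0.0399
gripper_force: 0.0
```

Run:
```python
from h import *
tip(); print(robot.read_state()["force"].round(1))
c=robot.calibration("scene");p,d=robot.read_camera("scene");cv2.imwrite("pics/s9.png",p)
for n in("top",):
    t,_=robot.read_camera(n);cv2.imwrite("pics/t9.png",t)
cv2.imwrite("pics/c9.png",np.hstack([cv2.resize(p[100:280,120:300],(400,400)),cv2.resize(t[150:290,200:340],(400,400))]))
```

```text
tip [[-0.1136  0.0016]] 0.084 yaw err 0.1 opening 0.0399
[-0.4 -0.1 -0.2]
```

Run:
```python
from h import *
c=robot.calibration("scene");p=cv2.imread("pics/s9.png");hsv=cv2.cvtColor(p,cv2.COLOR_BGR2HSV)
v,u=np.mgrid[150:285,160:300];P=lo(onplane(c,np.c_[u.ravel(),v.ravel()].astype(float),.088))
H=hsv[150:285,160:300].reshape(-1,3)
s=(H[:,0]>28)&(H[:,0]<75)&(H[:,1]<26)&(H[:,2]>85)&(abs(P[:,1])<.07)&(P[:,0]>-.25)&(P[:,0]<0)
Q=P[s];print(len(Q),np.percentile(Q,[1,50,99],axis=0))
for x in np.arange(-.12,-.0,.01):
    w=Q[abs(Q[:,0]-x)<.005];print(x.round(3),len(w),(w[:,1].min(),w[:,1].max()) if len(w) else "")
```

```text
491 [[-0.11213 -0.04211]
 [-0.0821  -0.0005 ]
 [-0.00859  0.04132]]
-0.12 0 
-0.11 59 (np.float64(-0.0174), np.float64(0.02))
-0.1 77 (np.float64(-0.0184), np.float64(0.0198))
-0.09 85 (np.float64(-0.0197), np.float64(0.0417))
-0.08 88 (np.float64(-0.021), np.float64(0.0432))
-0.07 77 (np.float64(-0.022), np.float64(0.0188))
-0.06 0 
-0.05 66 (np.float64(-0.0248), np.float64(0.0182))
-0.04 26 (np.float64(-0.0255), np.float64(0.018))
-0.03 0 
-0.02 0 
-0.01 13 (np.float64(-0.0674), np.float64(0.0671))
```

The white disc is cradled and centred, at about (−70, 0). I'll push on into the bottom slot.

>>> {"fn": "apply_moves", "kwargs": {"series": [[[-5,0,0],[0,0,0]],[[-7,0,0],[0,0,0]],[[-7,0,0],[0,0,0]],[[-7,-1,0],[0,0,0]],[[-7,0,0],[0,0,0]],[[-6,0,0],[0,0,0]],[[-6,0,0],[0,0,0]],[[-6,0,0],[0,0,0]],[[-6,0,0],[0,0,0]],[[-6,0,0],[0,0,0]],[[-5,0,0],[0,0,0]],[[0,0,0],[0,0,0]]]}}

```text
t: 19.6
tool_pos: [0.6095, 0.0834, 0.2697]
orientation: [3.138, -0.14, -0.001]
force: [-1.0, 0.2, 0.6]
opening: 0.0403
gripper_force: 0.0
```

>>> {"fn": "apply_moves", "kwargs": {"series": [[[-6,0,0],[0,0,0]],[[-6,0,0],[0,0,0]],[[-5,0,0],[0,0,0]],[[-4,0,0],[0,0,0]],[[-3,0,0],[0,0,0]],[[0,0,0],[0,0,0]]]}}

```text
t: 20.1
tool_pos: [0.5858, 0.0855, 0.2697]
orientation: [3.138, -0.14, -0.001]
force: [-0.8, 0.5, 0.4]
opening: 0.04
gripper_force: 0.0
```

Run:
```python
from h import *
tip(); print(robot.read_state()["force"].round(1))
```

```text
tip [[-0.0209  0.0006]] 0.0837 yaw err 0.11 opening 0.04
[-0.8  0.5  0.4]
```

Next I'll narrow the fingers and seat the disc, as I did for amber.

>>> {"fn": "apply_moves", "kwargs": {"series": [[[6,0,0],[0,0,0]],[[0,0,0],[0,0,0]],[[0,0,0],[0,0,0]],[[-4,0,0],[0,0,0]],[[-4,0,0],[0,0,0]],[[-3,0,0],[0,0,0]],[[-3,0,0],[0,0,0]],[[-2,0,0],[0,0,0]],[[0,0,0],[0,0,0]]], "claw": 0.32}}

```text
t: 20.85
tool_pos: [0.5767, 0.0863, 0.2701]
orientation: [-3.138, 0.14, -0.004]
force: [4.0, 0.4, -3.2]
opening: 0.0298
gripper_force: 2.5
```

>>> {"fn": "apply_moves", "kwargs": {"series": [[[-1,0,0],[0,0,0]],[[0,0,0],[0,0,0]]]}}

```text
t: 21.02
tool_pos: [0.5762, 0.0863, 0.2703]
orientation: [-3.138, 0.14, -0.007]
force: [8.1, -0.4, -5.2]
opening: 0.0298
gripper_force: 4.3
```

>>> {"fn": "apply_moves", "kwargs": {"series": [[[-1,0,0],[0,0,0]],[[0,0,0],[0,0,0]]]}}

```text
t: 21.18
tool_pos: [0.5758, 0.0863, 0.2705]
orientation: [-3.138, 0.14, -0.009]
force: [12.5, -0.5, -7.1]
opening: 0.0297
gripper_force: 6.0
```

>>> {"fn": "apply_moves", "kwargs": {"series": [[[-1,0,0],[0,0,0]],[[0,0,0],[0,0,0]]]}}

```text
t: 21.35
tool_pos: [0.5754, 0.0864, 0.2709]
orientation: [-3.138, 0.141, -0.012]
force: [16.3, 0.5, -8.1]
opening: 0.0297
gripper_force: 7.7
```

Both discs stop at the same depth to within 1 mm. I'll retreat, grip the handle and lower the cassette, watching the force in case a disc catches.

>>> {"fn": "apply_moves", "kwargs": {"series": [[[10,0,0],[0,0,0]],[[3,0,0],[0,0,0]],[[0,0,-30],[0,0,0]],[[0,0,-38],[0,0,0]],[[0,0,-38],[0,0,0]],[[0,0,-10],[0,0,0]],[[-25,0,0],[0,0,0]],[[-30,0,0],[0,0,0]],[[-29,0,0],[0,0,0]],[[0,0,0],[0,0,0]],[[0,0,0],[0,0,0]]]}}

```text
t: 22.27
tool_pos: [0.5015, 0.0931, 0.3856]
orientation: [3.139, -0.139, -0.0]
force: [0.1, -0.3, -0.4]
opening: 0.0297
gripper_force: 0.0
```

Run:
```python
from h import *
tip(); print(robot.read_state()["tool_pos"])
c=robot.calibration("wrist");p,d=robot.read_camera("wrist");cv2.imwrite("pics/w10.png",p)
hsv=cv2.cvtColor(p,cv2.COLOR_BGR2HSV);am=cv2.inRange(hsv,np.array((5,190,60)),np.array((22,255,255)))
for b in blobs(p,(5,150,60),(22,255,255),100)[:5]: print(b.reshape(-1,2).min(0),b.reshape(-1,2).max(0),lo(onplane(c,[cv2.minAreaRect(b)[0]],.165)))
a=np.nonzero(am[:,250])[0]; print("amber rim",lo(onplane(c,[(250,a.min())],.121)))
w=cv2.inRange(hsv,np.array((25,0,120)),np.array((80,40,255)))[60:160,250]; print(np.nonzero(w)[0]+60)
print(hsv[80:150:2,250].tolist())
```

```text
tip [[0.0637 0.0007]] 0.1996 yaw err 0.14 opening 0.0297
[0.50148054 0.09308886 0.38561928]
[ 74 354] [467 383] [[0.1918 0.0128]]
[216 110] [293 172] [[ 0.0125 -0.0001]]
[381 144] [458 213] [[0.0348 0.1059]]
[244 182] [264 242] [[ 0.0597 -0.0003]]
[185 279] [198 341] [[ 0.137 -0.047]]
amber rim [[-0.0049 -0.0036]]
[101 102 103 104 105 106]
[[103, 26, 87], [103, 27, 86], [103, 27, 86], [109, 24, 86], [109, 24, 86], [107, 27, 86], [103, 27, 86], [109, 24, 86], [109, 24, 86], [107, 26, 87], [103, 22, 82], [77, 14, 124], [75, 16, 125], [79, 16, 124], [71, 17, 118], [15, 255, 155], [16, 255, 182], [16, 255, 182], [16, 255, 182], [16, 255, 181], [16, 255, 181], [16, 255, 181], [15, 255, 181], [16, 255, 181], [16, 255, 181], [16, 255, 181], [16, 255, 181], [16, 255, 180], [16, 255, 181], [16, 255, 180], [16, 255, 180], [15, 255, 181], [15, 255, 180], [16, 255, 180], [16, 255, 180]]
```

Run:
```python
from h import *
p=cv2.imread("pics/w10.png");cv2.imwrite("pics/w10c.png",cv2.resize(p[80:200,160:350],(798,504),interpolation=cv2.INTER_NEAREST))
c=robot.calibration("wrist");E=c["extrinsics"];K=np.array([[c["fx"],0,c["cx"]],[0,c["fy"],c["cy"]],[0,0,1]])
for x,z in((-.012,.08),(-.006,.121),(-.006,.103),(-.006,.085),(-.012,.0),(-.010,.085)):
    w=np.r_[O+x*xv,z];print(x,z,cv2.projectPoints(w[None],cv2.Rodrigues(E[:3,:3])[0],E[:3,3],K,c["D"])[0].ravel().round(1))
```

```text
-0.012 0.08 [255.1 101.5]
-0.006 0.121 [254.9 110.3]
-0.006 0.103 [254.9 109.5]
-0.006 0.085 [255.  108.8]
-0.012 0.0 [255.3 100.9]
-0.01 0.085 [255. 104.]
```

View pics/w10c.png

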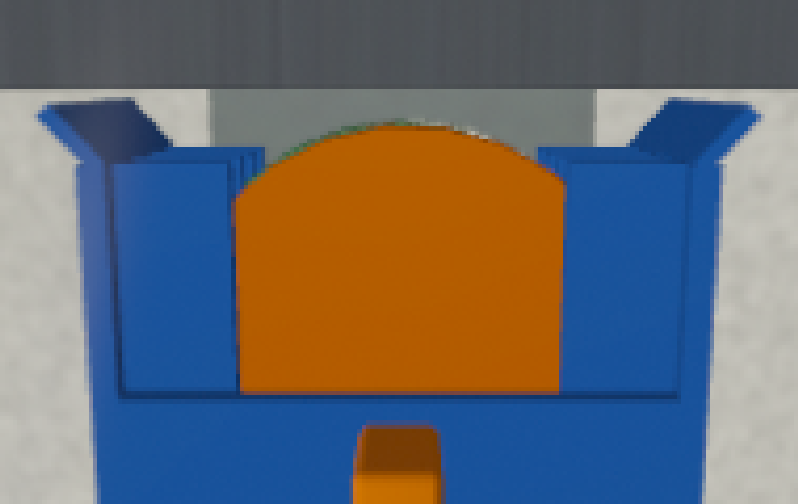

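The rims of all three discs line up. Thin green and white slivers show at the amber rim (around (340,130) and (475,130) in the crop), and the gap to the platform edge is clear. I'll grip the handle and lower it.

>>> {"fn": "apply_moves", "kwargs": {"series": [[[2,-1,20],[0,0,0]],[[0,0,20],[0,0,0]],[[0,0,9],[0,0,0]],[[0,0,0],[0,0,0]],[[0,0,0],[0,0,0]]]}}

```text
t: 22.73
tool_pos: [0.5052, 0.0936, 0.3366]
orientation: [3.138, -0.14, -0.002]
force: [0.1, 1.1, 0.6]
opening: 0.0297
gripper_force: 0.0
```

>>> {"fn": "apply_moves", "kwargs": {"series": [[[0,0,0],[0,0,0]],[[0,0,0],[0,0,0]],[[0,0,0],[0,0,0]],[[0,0,0],[0,0,0]],[[0,0,0],[0,0,0]],[[0,0,0],[0,0,0]],[[0,0,0],[0,0,0]]], "claw": 0, "newtons": 30}}

```text
t: 23.32
tool_pos: [0.5053, 0.094, 0.3378]
orientation: [-3.137, 0.14, -0.004]
force: [3.0, 5.4, 3.8]
opening: 0.0141
gripper_force: 30.0
```

>>> {"fn": "apply_moves", "kwargs": {"series": [[[0,0,2],[0,0,0]],[[0,0,3],[0,0,0]],[[0,0,3],[0,0,0]],[[0,0,4],[0,0,0]],[[0,0,4],[0,0,0]],[[0,0,4],[0,0,0]],[[0,0,0],[0,0,0]]]}}

```text
t: 23.9
tool_pos: [0.5053, 0.094, 0.3165]
orientation: [-3.137, 0.14, -0.003]
force: [8.1, 5.6, -3.7]
opening: 0.0137
gripper_force: 30.0
```

>>> {"fn": "apply_moves", "kwargs": {"series": [[[0,0,4],[0,0,0]],[[0,0,4],[0,0,0]],[[0,0,4],[0,0,0]],[[0,0,4],[0,0,0]],[[0,0,4],[0,0,0]],[[0,0,4],[0,0,0]],[[0,0,4],[0,0,0]],[[0,0,3],[0,0,0]],[[0,0,0],[0,0,0]]]}}

```text
t: 24.65
tool_pos: [0.5053, 0.094, 0.2857]
orientation: [-3.137, 0.14, -0.003]
force: [6.6, 6.2, -2.4]
opening: 0.0137
gripper_force: 30.0
```

>>> {"fn": "apply_moves", "kwargs": {"series": [[[0,0,2],[0,0,0]],[[0,0,2],[0,0,0]],[[0,0,0],[0,0,0]]]}}

```text
t: 24.9
tool_pos: [0.5053, 0.094, 0.282]
orientation: [-3.137, 0.14, -0.003]
force: [4.5, 6.2, -0.1]
opening: 0.0139
gripper_force: 30.0
```

>>> {"fn": "apply_moves", "kwargs": {"series": [[[0,0,2],[0,0,0]],[[0,0,0],[0,0,0]]]}}

```text
t: 25.07
tool_pos: [0.5054, 0.094, 0.2805]
orientation: [-3.138, 0.14, -0.003]
force: [2.5, 5.2, 5.9]
opening: 0.0137
gripper_force: 30.0
```

>>> {"fn": "apply_moves", "kwargs": {"series": [[[0,0,2],[0,0,0]],[[0,0,0],[0,0,0]]]}}

```text
t: 25.23
tool_pos: [0.5054, 0.0941, 0.2804]
orientation: [-3.138, 0.139, -0.003]
force: [-7.6, 4.5, 20.4]
opening: 0.0137
gripper_force: 30.0
```

>>> {"fn": "apply_moves", "kwargs": {"series": [[[0,0,1],[0,0,0]],[[0,0,0],[0,0,0]]]}}

```text
t: 25.4
tool_pos: [0.5054, 0.0941, 0.2803]
orientation: [-3.138, 0.139, -0.003]
force: [-12.2, 3.2, 29.5]
opening: 0.0138
gripper_force: 30.0
```

It's on the stop, after 57.4 mm of travel as expected. I'll unload, release, and rise clear.

>>> {"fn": "apply_moves", "kwargs": {"series": [[[0,0,-2],[0,0,0]],[[0,0,0],[0,0,0]],[[0,0,0],[0,0,0]],[[0,0,0],[0,0,0]],[[0,0,0],[0,0,0]],[[0,0,-10],[0,0,0]],[[0,0,-20],[0,0,0]],[[0,0,-35],[0,0,0]],[[0,0,-35],[0,0,0]],[[0,0,0],[0,0,0]],[[0,0,0],[0,0,0]]], "claw": 0.35}}

```text
t: 26.32
tool_pos: [0.5057, 0.0937, 0.3824]
orientation: [-3.138, 0.14, -0.009]
force: [0.3, 0.6, 0.3]
opening: 0.0328
gripper_force: 0.0
```

Run:
```python
from h import *
tip()
c=robot.calibration("wrist");p,d=robot.read_camera("wrist")
hsv=cv2.cvtColor(p,cv2.COLOR_BGR2HSV);am=cv2.inRange(hsv,np.array((5,190,60)),np.array((22,255,255)))
a=np.nonzero(am[:,250])[0]; print("amber rim",lo(onplane(c,[(250,a.min())],.064)))
for b in blobs(p,(5,150,60),(22,255,255),100)[:6]:
    q=b.reshape(-1,2); e=cv2.minAreaRect(b); u=int(e[0][0]),int(e[0][1]); w=bydepth(c,[u],[d[u[1],u[0]]]); print(q.min(0),q.max(0),w[0,2].round(4),lo(w))
u=(254,140);print("amber z",bydepth(c,[u],[d[u[1],u[0]]]))
```

```text
tip [[ 0.0584 -0.0004]] 0.1964 yaw err 0.1 opening 0.0328
amber rim [[-0.0038 -0.0059]]
[ 80 354] [472 383] 0.3088 [[0.0373 0.0043]]
[383 151] [460 221] 0.1109 [[0.0469 0.1332]]
[225 115] [288 165] 0.065 [[ 0.0179 -0.0004]]
[248 173] [264 221] 0.1132 [[ 0.0576 -0.0011]]
[179 279] [193 341] 0.2981 [[ 0.0306 -0.0171]]
[320 279] [334 342] 0.2987 [[0.03   0.0168]]
amber z [[0.54734428 0.09192263 0.06495211]]
```

The handle top measures 113 mm (112 at the stop), and amber's top face is at 65 mm (64 expected). Everything is in place, so I'm handing in.

```bash
python3 -c "
from plant import robot
print(robot.close_job())"
```

```text
the job is handed in; nothing more can be done
None
```

I handed in the job at about 26 s: amber is home in the top slot, white is home in the bottom slot, and the cassette is down on its stop and released. The jars, bottle and beaker were never touched as far as I could see, but I didn't re-measure them at the end, and no verdict came back.

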